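# Find the full tin on the market stall

## Task

One of the three square tins on the wooden board has fallen over: stand it up again on the board, lid up, and let go of it. Then heft the other two, lifting each clear of the board and setting it back upright on the board, first the one on the robot's left and then the one on its right (which may stay in the gripper if it is the heaviest). Finish holding the heaviest of the three tins up in the gripper, upright, still and about 20 cm above the board, with the other two standing on the board; leave the other goods where they are.

Things in the scene. Friction and masses are not known exactly. Their poses are not given: they have to be found in the camera images.
- board: fixed wooden board lying on the stall table, 280 mm (its x) x 600 mm (its y) x 16 mm thick; origin at the centre of its underside, z up; its top is 16 mm above the origin. The tins stand on it
- tin_fallen: closed square tin, 58 x 58 x 92 mm, plain metal, dark lid (top 18 mm, flush), paper band; origin at the centre of its underside, z towards the lid, x and y square to its sides. Starts lying on a side mid-board, lid to the robot's left (+y) within 45 degrees. Of the three tins two weigh 0.18-0.29 kg and one, any, 0.44-0.58 kg; centre of mass about 30 mm above the underside.
- tin_left: closed square tin, 58 x 58 x 92 mm, plain metal, dark lid (top 18 mm, flush), paper band; origin at the centre of its underside, z towards the lid, x and y square to its sides. Looks the same as tin_fallen and, like it, may be the heavy one. Starts upright on the robot's left (+y) part of the board.
- tin_right: closed square tin, 58 x 58 x 92 mm, plain metal, dark lid (top 18 mm, flush), paper band; origin at the centre of its underside, z towards the lid, x and y square to its sides. Looks the same as tin_fallen and, like it, may be the heavy one. Starts upright on the robot's right (-y) part of the board.
- jar_one: bystander, to be left alone: honey jar, amber glass with black cap, 62 mm across, 75 mm tall; origin at the centre of its underside
- jar_two: bystander, to be left alone: honey jar like the other; origin at the centre of its underside
- candle_one: bystander, to be left alone: short wax candle, 40 mm across, 38 mm tall (46 with its wick); origin at the centre of its underside
- candle_two: bystander, to be left alone: short wax candle like the other; origin at the centre of its underside
- spoon: bystander, to be left alone: wooden spoon; origin at the centre of its underside
- water: bystander, to be left alone: green bottle, 52 mm across, 120 mm tall; origin at the centre of its underside
- order_pad: bystander, to be left alone: order pad 150 x 100 x 15 mm; origin at the centre of its underside
Mind the look-alikes: they are no part of the job. What is shaped like the tin_fallen but purple or red is not meant.

How it is judged (in metres and radians):
On the way, in this order (a step that is already met when the one before it is completed fails the run):
1. the fallen tin stands upright on the board, lid up, let go (angle between tin_fallen's own z axis and vertical below 0.12 rad and linear speed of tin_fallen below 0.03 m/s and contact force between tin_fallen and the fingers below 0.1 N and z of tin_fallen in the frame of board between 0.01 and 0.022 m and contact force between tin_fallen and board above 1 N), for 0.2 s.
2. the left tin is lifted clear of the board in the gripper (z of tin_left in the frame of board above 0.031 m and contact force between tin_left and the fingers above 1 N and contact force between tin_left and board below 0.05 N), for 0.2 s.
3. the right tin is lifted clear of the board in the gripper, the left one being back on the board (z of tin_right in the frame of board above 0.031 m and contact force between tin_right and the fingers above 1 N and contact force between tin_right and board below 0.05 N and angle between tin_left's own z axis and vertical below 0.12 rad and linear speed of tin_left below 0.03 m/s and contact force between tin_left and the fingers below 0.1 N and z of tin_left in the frame of board between 0.01 and 0.022 m and contact force between tin_left and board above 1 N), for 0.2 s.
At the end, for the whole second after the job is handed in: The heaviest tin is held still in the gripper, underside over 120 mm above the board top, tilt under 0.5 rad; the other two stand at rest on the board, lid up within 0.12 rad, untouched, each pressing on it with less than 3.5 N (so neither is the heavy one) (((z of tin_fallen in the frame of board above 0.136 m and contact force between tin_fallen and the fingers above 1 N and linear speed of tin_fallen below 0.05 m/s and angle between tin_fallen's own z axis and vertical below 0.5 rad and angle between each of tin_left, tin_right's own z axis and vertical below 0.12 rad and linear speed of each of tin_left, tin_right below 0.03 m/s and contact force between each of tin_left, tin_right and the fingers below 0.1 N and z of tin_left in the frame of board between 0.01 and 0.022 m and contact force between tin_left and board between 1 and 3.5 N and z of tin_right in the frame of board between 0.01 and 0.022 m and contact force between tin_right and board between 1 and 3.5 N) or (z of tin_left in the frame of board above 0.136 m and contact force between tin_left and the fingers above 1 N and linear speed of tin_left below 0.05 m/s and angle between tin_left's own z axis and vertical below 0.5 rad and angle between each of tin_fallen, tin_right's own z axis and vertical below 0.12 rad and linear speed of each of tin_fallen, tin_right below 0.03 m/s and contact force between each of tin_fallen, tin_right and the fingers below 0.1 N and z of tin_fallen in the frame of board between 0.01 and 0.022 m and contact force between tin_fallen and board between 1 and 3.5 N and z of tin_right in the frame of board between 0.01 and 0.022 m and contact force between tin_right and board between 1 and 3.5 N) or (z of tin_right in the frame of board above 0.136 m and contact force between tin_right and the fingers above 1 N and linear speed of tin_right below 0.05 m/s and angle between tin_right's own z axis and vertical below 0.5 rad and angle between each of tin_fallen, tin_left's own z axis and vertical below 0.12 rad and linear speed of each of tin_fallen, tin_left below 0.03 m/s and contact force between each of tin_fallen, tin_left and the fingers below 0.1 N and z of tin_fallen in the frame of board between 0.01 and 0.022 m and contact force between tin_fallen and board between 1 and 3.5 N and z of tin_left in the frame of board between 0.01 and 0.022 m and contact force between tin_left and board between 1 and 3.5 N))); the arm keeps its last pose, push and grip.
It fails at once if another of the stall's goods is moved by more than 30 mm (distance of any of jar_one, jar_two, candle_one, candle_two, spoon, water, order_pad from where it was at the start of the episode above 0.03 m).
It also fails if it takes over 72 s, if anything falls off the work surface, if the arm or the gripper's body presses on something with over 40 N, if the wrist force passes 120 N, or if a joint passes its speed limit or range.

## Robot

A 7-joint arm with a two-finger parallel gripper is mounted at the origin on the work surface. World frame = base frame: x ahead of the robot, y to its left, z up, the work surface at z = 0. Lengths are in m, angles in degrees, forces in N, time in s.
With the tool pointing down it reaches from about 0.4 to 0.875 m from the base axis. Payload 6.5 kg.
Tool frame: the origin (TCP) lies midway between the tips of the shut fingers; the grasp point (between the pads) lies 19 mm behind it (manip.hold_point_z is the distance from the TCP to the grasp point, in m); z points along the fingers, y is the line along which they close (so a half turn about z gives the same grasp; the last joint's range is limited). The gripper opens to 88 mm and grips with 3 to 60 N. Pads are 18 mm wide; open, the fingers measure 123 mm over their backs; the gripper's body (75 mm by 187 mm) begins 45 mm behind the grasp point.
Start: joints at [67.999, 30.733, -0.252, 88.115, 0.149, 61.152, -4.079], TCP at [0.203, -0.617, 0.239] pointing down, gripper open.
Joint ranges: [-154.64, 154.64], [-21.42, 123.67], [-72.66, 72.17], [13.99, 137.28], [-74.86, 254.86], [10.95, 109.41], [-158.01, 158.01]. Speed limits (degrees/s): [136.94, 136.94, 180, 180, 180, 180, 180].

## Interface

Orientations are given as [roll, pitch, yaw] about the fixed x, y, z axes, in that order (R = Rz(yaw) Ry(pitch) Rx(roll)).
In Python, from plant import readout, get_image, manip gives the robot as it stands.
- The arm moves only by the shell command python3 -m pendant 'ROWS' [FORCE]. ROWS is JSON, a list of rows, each a list of 7 numbers: the finger opening in mm, from 0 to 88.1, then the shift along the tool's x, y, z in mm, then the turn, a rotation vector about the tool's x, y, z in rad. In form: [[gripper, dx, dy, dz, rx, ry, rz], ...]. A call has 1 to 5 rows; each row is the pose to reach, as a shift and turn from the pose commanded when the call began, along the tool's axes at that moment; what a row does not reach only later rows make up. A row lasts 1/8 s, in which the tool goes at most 62.5 mm and 10.7 degrees, less where a joint would pass 70% of its speed; a pose out of reach is approached as far as the arm can. A call with a gripper value outside its range is refused whole. The fingers move at their own pace and stop on an object; FORCE is the grip in N (left out, the last holds). Time passes only in rows, so rows that repeat a pose let the fingers close. It gives the time, the measured TCP pose, the force, the opening and the grip force at its end, in the units of the state.
- readout.observe(): the state, without advancing time (a new reading comes with each control period).
- get_image(name): name is "scene" or "top"; returns a dict with "frame" (420x560x3 uint8, red, green, blue), "depth" (420x560 float32, m along the optical axis (not along the pixel's ray), 0 where there is no reading), "intrinsics" (3x3 intrinsics, pixels), "xyz" and "attitude" of the camera in the world. Camera axes: x right, y down, z forward; pixel columns grow to the right and rows downward; lengths in m; the calibration is good to about 2 mm. A picture is of the moment at which its call begins.
- manip.hand_in(): hands the job in; it is judged then, once.
The state is a dict: "t": time; "qpos": joint angles; "joint_velocities": joint speeds; "tau": joint torques, N m; "tool_pos": TCP position; "orientation": TCP orientation; "contact_force": force on the tool from outside, world axes, zero at the start; "torque": the same for the moment, N m; "gripper_width": opening from 0.0 (shut) to 1.0 (fully open); "gripper_force": force on a finger pad.
Only numpy, scipy, OpenCV 4.12 (cv2) and the standard library are available. Lean on these libraries where they do the work, as an engineer would, in place of code of your own. Each camera call takes 0.05 s, during which the arm holds its last target. There are 200 camera calls.

## Working session

There is one attempt and no reset: what is moved stays moved. The work goes in short steps, Python scripts to look and compute and a shell command to move; the robot and the scene stay as the last step left them, time stands still between calls to the robot, and variables do not carry over. Pictures are saved under pics/ and viewed, at most 10 in all, crops included, and the job is handed in when it is done.

```bash
ls; mkdir -p pics; python3 - <<'E'
from plant import readout,get_image,manip
import cv2,numpy as np
for n in("scene","top"):
    g=get_image(n); np.savez(f"pics/{n}0.npz",**g)
    cv2.imwrite(f"pics/{n}0.png",g["frame"][:,:,::-1]); print(n,g["xyz"],g["attitude"],g["intrinsics"])
print(readout.observe(), manip.hold_point_z)
E
```

```text
pics
scene [1.28568096 0.3738729  0.72554728] [-128.44496645    0.78859019  115.35453989] [[421.94923802   0.         282.3571403 ]
 [  0.         421.94923802 204.10339978]
 [  0.           0.           1.        ]]
top [0.38140591 0.02236634 1.38591231] [-172.68638238   -1.18410297  -90.82850604] [[414.70746129   0.         282.77834254]
 [  0.         414.70746129 200.65217492]
 [  0.           0.           1.        ]]
{'t': 0.1, 'qpos': array([67.99857206, 30.77345302, -0.25658537, 88.16455217,  0.15013095,
       61.15257695, -4.07848424]), 'joint_velocities': array([-0.07611338, -0.17693889, -0.03741853, -0.22517044,  0.1140711 ,
       -0.0477807 ,  0.07943558]), 'tau': array([ 2.60454457e-03, -5.72086251e+01,  9.94045325e-01, -2.52233022e+01,
       -5.61517419e-02,  1.33944812e-02,  5.03229202e-06]), 'tool_pos': array([ 0.20293941, -0.6169205 ,  0.23792627]), 'orientation': array([-1.79909990e+02,  6.52461657e-03,  1.82160487e+01]), 'contact_force': array([ 0.33604609, -0.23653706,  0.89818031]), 'torque': array([ 0.0309044,  0.0439502, -0.0351231]), 'gripper_force': 0.0, 'gripper_width': 0.9995830767758798} 0.0187
```

View pics/top0.png

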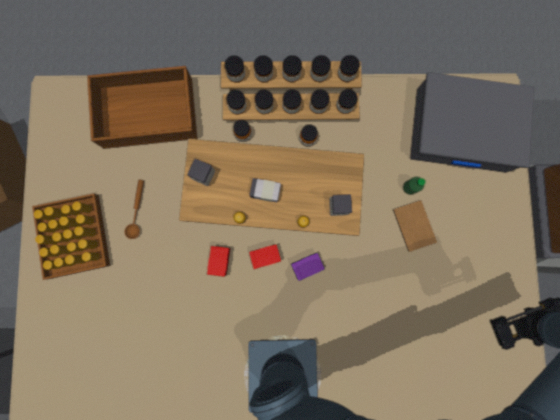

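View pics/scene0.png

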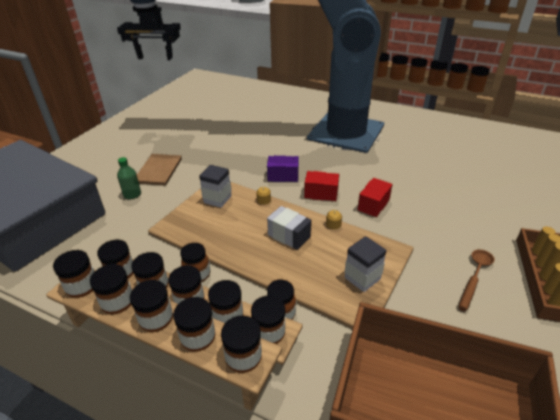

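The top view shows the left tin upright at (202,172), the right tin upright at (341,204) and the fallen tin at (266,189), with its lid at (253,187). The candidates are these three plus the red boxes at (219,260) and (265,256) and the purple one at (308,266). Those three are off the board and the wrong colour. The fallen tin I want is the plain-metal one at (266,189), lying on the board. I'll measure and crop to check.

```bash
cat > h.py <<'E'
import numpy as np,cv2
from scipy.spatial.transform import Rotation as R
def cloud(g):
    K=g["intrinsics"];d=g["depth"];v,u=np.mgrid[:d.shape[0],:d.shape[1]]
    p=np.stack([(u-K[0,2])/K[0,0]*d,(v-K[1,2])/K[1,1]*d,d],-1)
    return p@R.from_euler('xyz',g["attitude"],degrees=True).as_matrix().T+g["xyz"]
def rect(p):
    (c,s,a)=cv2.minAreaRect((p*1000).astype(np.float32)); return np.round(c,1),np.round(s,1),round(a,1)
def clusters(P,m):
    n,l,st,ce=cv2.connectedComponentsWithStats(m.astype(np.uint8))
    return [(ce[i].round(),P[l==i]) for i in range(1,n) if st[i,4]>60]
E
python3 - <<'E'
from h import *
from plant import manip
print([x for x in dir(manip) if x[0]!='_'])
for n in("top","scene"):
    g=dict(np.load(f"pics/{n}0.npz"));P=cloud(g);X,Y,Z=np.moveaxis(P,-1,0)
    reg=(X>.45)&(X<.9)&(abs(Y)<.5)&(g["depth"]>0)
    b=reg&(abs(Z-.016)<.005)&(X>.5)
    if n=="top":
        hsv=cv2.cvtColor(g["frame"],cv2.COLOR_RGB2HSV)
        print("board z",np.median(Z[200:215,285:295]),"table z",np.median(Z[240:250,150:200]))
    for c,p in clusters(P,reg&(Z>.03)&(Z<.13)):
        zt=np.percentile(p[:,2],95); t=p[p[:,2]>zt-.01]
        print(n,c,"ztop",zt.round(3),"toprect",rect(t[:,:2]))
f=dict(np.load("pics/top0.npz"))["frame"][140:240,170:380,::-1]
cv2.imwrite("pics/crop.png",cv2.resize(f,None,fx=3.5,fy=3.5,interpolation=cv2.INTER_CUBIC))
E
```

```text
['IKError', 'hand_in', 'hold_point_z']
board z 0.017327588942108285 table z 0.0012976316316593017
top [286. 108.] ztop 0.121 toprect (array([870.9, -39.5]), array([418.5,  58.2]), 90.0)
top [426. 127.] ztop 0.129 toprect (array([ 791.1, -468.4]), array([ 63.1, 217.6]), 89.8)
top [167. 129.] ztop 0.104 toprect (array([783.3, 367.5]), array([110.2, 249.2]), 34.4)
top [308. 134.] ztop 0.08 toprect (array([776.5, -95.6]), array([52.6, 52.8]), 66.1)
top [200. 172.] ztop 0.113 toprect (array([645.7, 255.8]), array([59.3, 59.2]), 67.0)
top [414. 184.] ztop 0.124 toprect (array([ 598.7, -437.8]), array([22.4, 23.3]), 2.0)
top [264. 190.] ztop 0.08 toprect (array([588.4,  51.6]), array([91.9, 59.1]), 79.3)
top [340. 204.] ztop 0.114 toprect (array([ 535., -190.]), array([59. , 59.7]), 2.7)
top [239. 217.] ztop 0.06 toprect (array([503.6, 136.1]), array([34.2, 35.8]), 30.3)
top [303. 221.] ztop 0.06 toprect (array([487.1, -71.9]), array([35.3, 32.7]), 73.3)
scene [127. 176.] ztop 0.118 toprect (array([ 603.5, -436.5]), array([23.1, 24.2]), 40.7)
scene [215. 184.] ztop 0.108 toprect (array([ 537.9, -188.9]), array([61.7, 61.4]), 2.1)
scene [ 59. 208.] ztop 0.126 toprect (array([ 793.6, -467.1]), array([ 65.6, 212.9]), 89.9)
scene [263. 194.] ztop 0.055 toprect (array([491.7, -69.3]), array([33.2, 35.9]), 59.9)
scene [289. 226.] ztop 0.075 toprect (array([590.6,  52.7]), array([93.2, 62.5]), 79.6)
scene [334. 218.] ztop 0.055 toprect (array([508.3, 136.9]), array([32.4, 35.9]), 0.4)
scene [365. 262.] ztop 0.109 toprect (array([648.9, 256.2]), array([61.1, 60.1]), 65.4)
scene [213. 287.] ztop 0.118 toprect (array([872. , -38.7]), array([422.8,  56. ]), 90.0)
scene [415. 333.] ztop 0.1 toprect (array([827.4, 396.3]), array([123.7, 219.4]), 6.0)
```

View pics/crop.png

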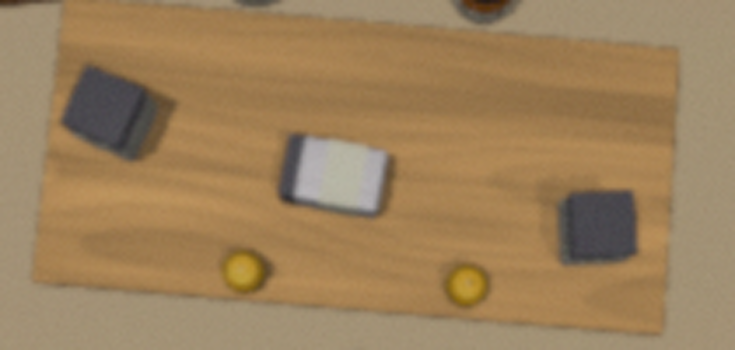

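The crop confirms it: the fallen metal tin's lid is at its left end (crop x≈292). Its paper band and dark lid match the upright tins at crop (107,112) and (600,227). Sizes and heights agree with those given (92x59, tops at 0.109 and 0.075).

```bash
cat > go.py <<'E'
# go.py x y z yaw tilt : shift/turn (tool axes) bringing the GRASP POINT to xyz, tool yaw, tilt about tool y (deg)
import sys,numpy as np
from scipy.spatial.transform import Rotation as R
from plant import readout,manip
s=readout.observe();x=list(map(float,sys.argv[1:]))
R0=R.from_euler('xyz',s['orientation'],degrees=True);p0=np.array(s['tool_pos'])
print("t",s['t'],"gp",(p0-manip.hold_point_z*R0.as_matrix()[:,2]).round(4),"rpy",s['orientation'].round(1),"w",round(s['gripper_width']*88.1,1),"gf",round(s['gripper_force'],1),"F",s['contact_force'].round(1),"q",s['qpos'].round())
if len(x)==5:
    Rt=R.from_euler('xyz',[180,0,x[3]],degrees=True)*R.from_euler('y',x[4],degrees=True)
    pt=np.array(x[:3])+manip.hold_point_z*Rt.as_matrix()[:,2]
    print("shift",(R0.inv().apply(pt-p0)*1000).round(1),"turn",(R0.inv()*Rt).as_rotvec().round(3))
E
python3 go.py 0.594 0.0755 0.22 79.5 0; python3 -m pendant '[[88,45,-41,0,0,0,-0.08],[88,90,-82,0,0,0,-0.16],[88,135,-123,0,0,0,-0.24],[88,180,-164,0,0,0,-0.32],[88,225,-205,0,0,0,-0.41]]' 40;python3 go.py 0.594 0.0755 0.22 79.5 0
```

```text
t 0.1 gp [ 0.203  -0.6169  0.2566] rpy [-179.9    0.    18.2] w 88.1 gf 0.0 F [ 0.3 -0.2  0.9] q [68. 31. -0. 88.  0. 61. -4.]
shift [ 587.9 -535.4   37.4] turn [-1.00e-03 -1.00e-03 -1.07e+00]
t: 0.72
tool_pos: [0.3534, -0.3505, 0.2386]
orientation: [-180.0, 0.0, 41.9]
contact_force: [1.4, 0.1, -0.3]
gripper_width: 0.995
gripper_force: 0.0
t 0.725 gp [ 0.3534 -0.3505  0.2573] rpy [-180.     0.    41.9] w 87.7 gf 0.0 F [ 1.4  0.1 -0.3] q [ 49.  16. -11. 110.   4.  54. -12.]
shift [ 463.5 -156.7   37.3] turn [-0.     0.    -0.657]
```

```bash
python3 -m pendant '[[88,59,-20,0,0,0,-0.08],[88,118,-40,0,0,0,-0.17],[88,177,-60,0,0,0,-0.25],[88,236,-80,0,0,0,-0.33],[88,295,-100,0,0,0,-0.42]]' >/dev/null;python3 go.py 0.60 0.09 0.25 79.5 -45
```

```text
t 1.35 gp [ 0.507  -0.0798  0.2573] rpy [-180.     0.    65.9] w 88.1 gf 0.0 F [ 0.9  0.2 -0.2] q [ 24.  19. -24. 108.  10.  55. -29.]
shift [180.1  18.7   1.8] turn [-0.093 -0.781 -0.225]
```

```bash
python3 -m pendant '[[88,36,4,0,-0.019,-0.156,-0.045],[88,72,8,0,-0.037,-0.312,-0.09],[88,108,12,0,-0.056,-0.468,-0.135],[88,144,16,0,-0.074,-0.625,-0.18],[88,180,19,0,-0.093,-0.781,-0.225]]' >/dev/null;python3 -m pendant '[[88,0,0,0,0,0,0],[88,0,0,0,0,0,0]]' >/dev/null;python3 go.py 0.60 0.09 0.25 79.5 45; python3 go.py 0.60 0.09 0.25 79.5 -45
```

```text
t 2.225 gp [0.6001 0.0872 0.2515] rpy [-180.    45.    79.4] w 87.9 gf 0.0 F [ 0.3 -0.4  0.3] q [-18.  43. -18.  81.  42.  94. -57.]
shift [ 21.7  -0.6 -19.6] turn [-0.     1.571 -0.003]
t 2.225 gp [0.6001 0.0872 0.2515] rpy [-180.    45.    79.4] w 87.9 gf 0.0 F [ 0.3 -0.4  0.3] q [-18.  43. -18.  81.  42.  94. -57.]
shift [ 3.  -0.6 -0.9] turn [-0.002 -0.    -0.002]
```

```bash
python3 go.py 0.594 0.0755 0.13 79.5 -25;python3 go.py 0.594 0.0755 0.047 79.5 -25
```

```text
t 2.225 gp [0.6001 0.0872 0.2515] rpy [-180.    45.    79.4] w 87.9 gf 0.0 F [ 0.3 -0.4  0.3] q [-18.  43. -18.  81.  42.  94. -57.]
shift [83.4 -3.7 93.7] turn [-0.002  0.349 -0.002]
t 2.225 gp [0.6001 0.0872 0.2515] rpy [-180.    45.    79.4] w 87.9 gf 0.0 F [ 0.3 -0.4  0.3] q [-18.  43. -18.  81.  42.  94. -57.]
shift [142.1  -3.7 152.4] turn [-0.002  0.349 -0.002]
```

```bash
python3 -m pendant '[[88,28,-1,31,0,0.116,0],[88,56,-2,62,0,0.233,0],[88,83,-4,94,-0.002,0.349,-0.002],[88,83,-4,94,-0.002,0.349,-0.002],[88,83,-4,94,-0.002,0.349,-0.002]]' >/dev/null;python3 go.py 0.594 0.0755 0.047 79.5 -25
python3 - <<'E'
from h import *
from plant import get_image
g=get_image("scene");f=g["frame"][100:300,150:430,::-1]
cv2.imwrite("pics/s1.png",cv2.resize(f,None,fx=2.5,fy=2.5))
E
```

```text
t 2.85 gp [0.5947 0.0755 0.1326] rpy [179.8  25.   79.4] w 88.1 gf 0.0 F [-0.3  1.2  0.7] q [ -7.  43. -23.  93.  38.  68. -58.]
shift [36.1 -0.9 77.6] turn [ 0.002 -0.    -0.002]
```

View pics/s1.png

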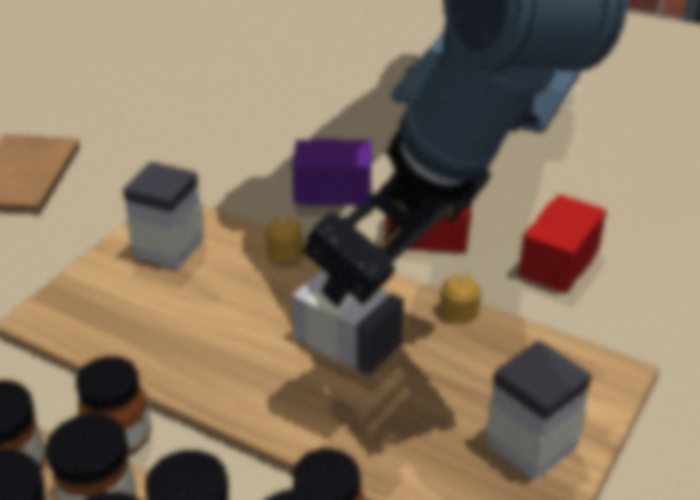

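The fingers straddle the fallen tin, with the near finger at (345,285) and the tin at (350,320). The candles at (285,240) and (460,298) are clear. Next I descend and grip.

```bash
python3 -m pendant '[[88,12,0,26,0,0,0],[88,24,-1,52,0,0,0],[88,36,-1,78,0,0,0],[88,36,-1,78,0,0,0],[60,36,-1,78,0,0,0]]' >/dev/null;python3 go.py 0.594 0.0755 0.047 79.5 -25; python3 -m pendant '[[50,0,0,0,0,0,0],[50,0,0,0,0,0,0],[50,0,0,0,0,0,0],[50,0,0,0,0,0,0],[50,0,0,0,0,0,0]]' 45 >/dev/null;python3 go.py  0.594 0.0755 0.15 79.5 -25;
```

```text
t 3.525 gp [0.5938 0.0769 0.0462] rpy [179.9  24.9  79.5] w 80.3 gf 0.0 F [0.6 0.8 0. ] q [ -8.  50. -20.  93.  42.  62. -62.]
shift [-1.6  0.4 -0.2] turn [ 0.003 -0.001  0.   ]
t 4.15 gp [0.5933 0.0758 0.0455] rpy [179.9  25.   79.5] w 57.7 gf 45.0 F [-0.3 -0.3  5.7] q [ -8.  50. -20.  93.  42.  62. -62.]
shift [-44.3   0.9 -94.7] turn [ 0.002 -0.001 -0.   ]
```

```bash
python3 -m pendant '[[50,-15,0,-32,0,0,0],[50,-30,0,-63,0,0,0],[50,-44,1,-95,0,0,0],[50,-44,1,-95,0,0,0],[50,-44,1,-95,0,0,0]]' >/dev/null; python3 -m pendant '[[50,0,0,0,0,0,0],[50,0,0,0,0,0,0]]' >/dev/null;python3 go.py 0.62 0.0755 0.18 79.5 20; python3 go.py 0.62 0.06 0.15 79.5 65
```

```text
t 5.025 gp [0.5932 0.0755 0.1482] rpy [-179.9   25.    79.6] w 57.6 gf 45.0 F [-0.6 -0.  -1.1] q [ -7.  42. -23.  92.  38.  70. -57.]
shift [  4.2  26.4 -36.4] turn [-0.001  0.786  0.   ]
t 5.025 gp [0.5932 0.0755 0.1482] rpy [-179.9   25.    79.6] w 57.6 gf 45.0 F [-0.6 -0.  -1.1] q [ -7.  42. -23.  92.  38.  70. -57.]
shift [  8.5  29.2 -16. ] turn [-0.002  1.571 -0.   ]
```

```bash
python3 -m pendant '[[50,1,5,-7,0,0.157,0],[50,2,10,-14,0,0.314,0],[50,3,16,-22,0,0.472,0],[50,4,21,-29,0,0.629,0],[50,4,26,-36,0,0.786,0]]' >/dev/null; python3 go.py 0.62 0.06 0.15 79.5 65
```

```text
t 5.65 gp [0.6202 0.075  0.1812] rpy [179.9 -20.3  79.5] w 57.5 gf 45.0 F [-0.1  0.3 -2.7] q [ 30.  40. -45.  98.  11.  45. -24.]
shift [-11.5   2.5  18.8] turn [0.001 0.78  0.001]
```

```bash
python3 -m pendant '[[50,-2,0,4,0,0.156,0],[50,-5,1,8,0,0.312,0],[50,-7,1,12,0,0.468,0],[50,-9,2,15,0,0.624,0],[50,-11,2,19,0,0.78,0]]' >/dev/null; python3 -m pendant '[[50,0,0,0,0,0,0],[50,0,0,0,0,0,0]]' >/dev/null;python3 go.py 0.62 0.06 0.09 79.5 65
python3 - <<'E'
from h import *
from plant import get_image
g=get_image("scene");f=g["frame"][100:300,150:430,::-1]
cv2.imwrite("pics/s2.png",cv2.resize(f,None,fx=2.5,fy=2.5))
E
```

```text
t 6.525 gp [0.6197 0.0618 0.151 ] rpy [179.8 -64.6  79.8] w 57.2 gf 45.0 F [ 0.6  0.4 -1.3] q [ 58.  74. -66.  98.  -3.  42.  10.]
shift [-55.7   0.5  24.6] turn [-0.001  0.007  0.002]
```

View pics/s2.png

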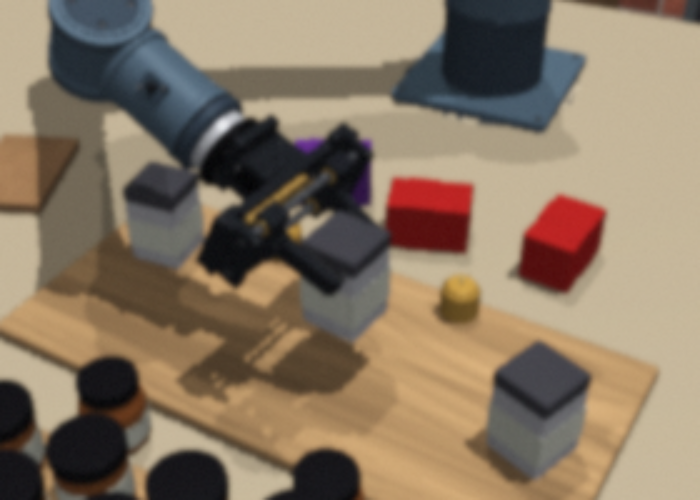

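The tin hangs upright at (345,275), lid up, with the wrist clear of the right tin at (163,215). I'll lower it towards contact.

```bash
python3 -m pendant '[[50,-18,0,8,0,0.004,0],[50,-36,0,16,0,0.007,0],[50,-54,0,24,0,0.007,0],[50,-54,0,24,0,0.007,0]]' >/dev/null;python3 go.py 0.62 0.06 0.084 79.5 65
python3 - <<'E'
from h import *
from plant import get_image
g=get_image("scene");P=cloud(g);hsv=cv2.cvtColor(g["frame"],cv2.COLOR_RGB2HSV)
X,Y,Z=np.moveaxis(P,-1,0)
m=(abs(X-.62)<.04)&(abs(Y-.06)<.05)&(Z>.07)&(Z<.16); p=P[m]
# lid-top plane: points near max z away from fingers
c=cv2.connectedComponentsWithStats(m.astype(np.uint8))[2][1:]
print(c)
q=P[(abs(X-.62)<.02)&(abs(Y-.075)<.025)&(Z>.09)&(Z<.16)]
for _ in range(4):
    A=np.c_[q[:,:2],np.ones(len(q))];k=np.linalg.lstsq(A,q[:,2],rcond=None)[0]
    r=abs(A@k-q[:,2]);q=q[r<max(.003,np.median(r)*2)]
print("lid plane slopes",k[:2].round(3),"z at .62,.06",(k@[.62,.06,1]).round(4),len(q))
E
```

```text
t 7.075 gp [0.6191 0.0596 0.0888] rpy [-179.8  -65.2   79.3] w 57.7 gf 45.0 F [-0.8  0.  -1.4] q [ 58.  80. -64.  96.  -1.  41.  13.]
shift [-4.2  0.8  2.5] turn [-0.    -0.003 -0.001]
[[259 192  46  49 937]
 [282 194   1   1   1]
 [285 202   1   1   1]
 [260 222   5   4  14]
 [268 224   1   1   1]
 [266 226   1   2   2]
 [282 239   1   1   1]]
lid plane slopes [-0.    -0.034] z at .62,.06 0.1087 203
```

```bash
for i in 1 2; do python3 -m pendant '[[50,-1.5,0,0.7,0,0,0],[50,-1.5,0,0.7,0,0,0]]' | grep -E "contact|tool_pos"; done; python3 go.py
```

```text
tool_pos: [0.6222, 0.0763, 0.0807]
contact_force: [0.1, 0.9, -2.2]
tool_pos: [0.6225, 0.0765, 0.0799]
contact_force: [-0.3, -1.3, 1.6]
t 7.625 gp [0.6194 0.0598 0.0878] rpy [179.9 -65.2  79.6] w 57.5 gf 45.0 F [-0.3 -1.3  1.6] q [ 58.  80. -64.  96.  -1.  41.  13.]
```

```bash
python3 -m pendant '[[50,-1.0,0,0.5,0,0,0],[50,-1.0,0,0.5,0,0,0]]' | grep contact; python3 -m pendant '[[88,0,0,0,0,0,0],[88,0,0,0,0,0,0],[88,0,0,0,0,0,0],[88,0,0,0,0,0,0],[88,0,0,0,0,0,0]]' 10| grep -E "contact|width"; python3 go.py
python3 - <<'E'
from h import *
from plant import get_image
P=cloud(get_image("scene"));X,Y,Z=np.moveaxis(P,-1,0)
q=P[(abs(X-.62)<.02)&(abs(Y-.075)<.025)&(Z>.09)&(Z<.16)]
for _ in range(4):
    A=np.c_[q[:,:2],np.ones(len(q))];k=np.linalg.lstsq(A,q[:,2],rcond=None)[0]
    r=abs(A@k-q[:,2]);q=q[r<max(.003,np.median(r)*2)]
print("lid plane",k[:2].round(3),(k@[.62,.06,1]).round(4),len(q))
E
```

```text
contact_force: [-2.5, -3.2, 7.1]
contact_force: [-0.7, -0.5, 0.4]
gripper_width: 0.998
t 8.5 gp [0.6193 0.0597 0.086 ] rpy [180.  -65.2  79.6] w 87.9 gf 0.0 F [-0.7 -0.5  0.4] q [ 58.  80. -64.  96.  -1.  41.  13.]
lid plane [ 0.006 -0.018] 0.1078 199
```

```bash
python3 -m pendant '[[88,0,0,-25,0,0,0],[88,0,0,-50,0,0,0],[88,0,0,-80,0,0,0],[88,0,0,-110,0,0,0],[88,0,0,-120,0,0,0]]' 10| grep -E "contact|width";python3 go.py 0.58 -0.03 0.26 79.5 20
```

```text
contact_force: [0.4, 0.2, 0.2]
gripper_width: 0.998
t 9.175 gp [ 0.6    -0.0493  0.1368] rpy [179.8 -65.1  79.5] w 88.0 gf 0.0 F [0.4 0.2 0.2] q [ 66.  75. -65.  93.  -2.  53.  14.]
shift [105.  -23.1 -43.5] turn [ 0.003 -0.787 -0.001]
```

```bash
python3 -m pendant '[[88,21,-5,-9,0,-0.157,0],[88,42,-10,-18,0,-0.314,0],[88,63,-15,-26,0,-0.472,0],[88,84,-19,-35,0,-0.629,0],[88,105,-23,-44,0.003,-0.787,0]]' | grep -E "contact|width";python3 go.py 0.647 0.256 0.24 66 0
```

```text
contact_force: [0.1, -0.6, -1.5]
gripper_width: 0.996
t 9.8 gp [ 0.5789 -0.0277  0.2609] rpy [-179.9  -19.8   79.7] w 87.7 gf 0.0 F [ 0.1 -0.6 -1.5] q [ 47.  35. -54.  98.  10.  56. -16.]
shift [260.8  16.2 117.1] turn [-0.042 -0.343  0.236]
```

```bash
python3 -m pendant '[[88,52,3,23,-0.008,-0.069,0.047],[88,104,6,47,-0.017,-0.137,0.094],[88,156,10,70,-0.025,-0.206,0.142],[88,209,13,94,-0.034,-0.274,0.189],[88,261,16,117,-0.042,-0.343,0.236]]' | grep -E "contact|width"; python3 -m pendant '[[88,0,0,0,0,0,0],[88,0,0,0,0,0,0]]' >/dev/null
python3 - <<'E'
from h import *
from plant import get_image
for n in("top","scene"):
  g=get_image(n);P=cloud(g);X,Y,Z=np.moveaxis(P,-1,0)
  for x,y in((.647,.256),(.62,.06),(.5365,-.19)):
    p=P[(abs(X-x)<.05)&(abs(Y-y)<.05)&(Z>.1)&(Z<.12)]
    print(n,(x,y),len(p),rect(p[:,:2]) if len(p)>20 else "")
E
python3 go.py 0.647 0.256 0.088 66 0
```

```text
contact_force: [1.7, -1.1, 0.5]
gripper_width: 1.003
top (0.647, 0.256) 0 
top (0.62, 0.06) 354 (array([618.9,  61.7]), array([58.6, 59.5]), 79.3)
top (0.5365, -0.19) 360 (array([ 534.9, -189.8]), array([59.1, 60.2]), 2.8)
scene (0.647, 0.256) 634 (array([648.8, 256.7]), array([58.4, 60.6]), 67.1)
scene (0.62, 0.06) 494 (array([621.5,  62.3]), array([59.1, 62.8]), 79.3)
scene (0.5365, -0.19) 338 (array([ 537.8, -188.2]), array([60.5, 58.6]), 1.7)
t 10.775 gp [0.6478 0.2534 0.2401] rpy [-179.9   -0.2   65.9] w 88.0 gf 0.0 F [ 0.2 -1.4 -0.1] q [ -3.  41. -36.  80.  25.  67. -66.]
shift [  1.4  -1.5 152.1] turn [-0.002 -0.004 -0.002]
```

The fallen tin stands at (0.620, 0.062) and the others haven't moved. Next is hefting the left tin.

```bash
python3 -m pendant '[[88,0,0,40,0,0,0],[88,1,-1,80,0,0,0],[88,2,-1,120,0,0,0],[88,2,-1,152,0,0,0],[88,2,-1,152,0,0,0]]' | grep -E "contact|width"; python3 -m pendant '[[50,0,0,0,0,0,0],[50,0,0,0,0,0,0],[50,0,0,0,0,0,0],[50,0,0,0,0,0,0],[50,0,0,0,0,0,0]]' 40| grep -E "contact|width|gripper_f"; python3 go.py;python3 -m pendant '[[50,0,0,-20,0,0,0],[50,0,0,-45,0,0,0],[50,0,0,-70,0,0,0],[50,0,0,-70,0,0,0],[50,0,0,-70,0,0,0]]'| grep -E "contact|width"; for i in 1 2 3 4 5; do python3 -m pendant '[[50,0,0,0,0,0,0]]' | grep contact; done; python3 go.py
```

```text
contact_force: [0.4, 0.1, 0.8]
gripper_width: 0.996
contact_force: [-0.1, -0.7, 6.3]
gripper_width: 0.659
gripper_force: 40.0
t 12.025 gp [0.6482 0.2585 0.0898] rpy [-179.9   -0.3   66. ] w 58.1 gf 40.0 F [-0.1 -0.7  6.3] q [ -5.  51. -32.  84.  30.  54. -70.]
contact_force: [0.6, 0.2, -3.2]
gripper_width: 0.656
contact_force: [-0.6, 0.2, -2.6]
contact_force: [0.4, -0.1, -1.6]
contact_force: [0.3, -0.0, -3.1]
contact_force: [0.5, 0.5, -3.3]
contact_force: [-0.8, -0.2, -3.2]
t 13.275 gp [0.6476 0.258  0.1586] rpy [-179.9   -0.3   66. ] w 57.5 gf 40.0 F [-0.8 -0.2 -3.2] q [ -4.  46. -34.  83.  28.  60. -68.]
```

The left tin reads about 2.8 N and the fallen one about 1.5–2 N, so both are light. Set the left one back.

```bash
python3 -m pendant '[[50,0,0,25,0,0,0],[50,0,0,48,0,0,0],[50,0,0,63,0,0,0],[50,0,0,68,0,0,0],[50,0,0,69,0,0,0]]'| grep -E "contact"; python3 -m pendant '[[50,0,0,1,0,0,0],[50,0,0,1,0,0,0]]'| grep -E "contact";python3 go.py
```

```text
contact_force: [0.7, 0.4, -1.7]
contact_force: [-1.9, -1.3, 5.8]
t 14.15 gp [0.648  0.2587 0.0898] rpy [-179.9   -0.3   66. ] w 58.1 gf 40.0 F [-1.9 -1.3  5.8] q [ -5.  51. -32.  84.  30.  54. -70.]
```

```bash
python3 -m pendant '[[88,0,0,0,0,0,0],[88,0,0,0,0,0,0],[88,0,0,0,0,0,0],[88,0,0,0,0,0,0],[88,0,0,0,0,0,0]]' 10| grep -E "contact|width"; python3 -m pendant '[[88,0,0,-35,0,0,0],[88,0,0,-80,0,0,0],[88,0,0,-120,0,0,0],[88,0,0,-140,0,0,0],[88,0,0,-140,0,0,0]]'| grep -E "contact";python3 go.py 0.536 -0.19 0.24 92.3 0
```

```text
contact_force: [-0.9, 0.2, -0.0]
gripper_width: 0.997
contact_force: [0.3, 1.0, -0.7]
t 15.4 gp [0.6481 0.2578 0.2296] rpy [-180.    -0.4   66. ] w 88.2 gf 0.0 F [ 0.3  1.  -0.7] q [ -3.  42. -36.  80.  25.  66. -67.]
shift [-454.6   80.1  -13.5] turn [ 0.001 -0.007 -0.46 ]
```

```bash
python3 -m pendant '[[88,-50,9,-2,0,0,-0.05],[88,-100,18,-4,0,0,-0.1],[88,-150,27,-6,0,0,-0.15],[88,-200,36,-8,0,0,-0.2],[88,-250,44,-10,0,0,-0.25]]'| grep -E "contact";python3 go.py 0.536 -0.19 0.24 92.3 0
```

```text
contact_force: [-0.1, 0.3, 0.4]
t 16.025 gp [0.5843 0.0092 0.2351] rpy [-179.8   -0.3   80.4] w 87.6 gf 0.0 F [-0.1  0.3  0.4] q [ 25.  32. -42.  98.  24.  60. -34.]
shift [-204.6  -14.3   -5.8] turn [-0.004 -0.005 -0.208]
```

```bash
python3 -m pendant '[[88,-50,-3,-2,0,0,-0.05],[88,-100,-7,-3,0,0,-0.1],[88,-150,-10,-4,0,0,-0.15],[88,-205,-14,-5,-0.004,-0.005,-0.208],[88,-205,-14,-5,-0.004,-0.005,-0.208]]'| grep -E "contact";python3 -m pendant '[[88,0,0,0,0,0,0]]' >/dev/null;python3 go.py 0.536 -0.19 0.088 92.3 0
python3 - <<'E'
from h import *
from plant import get_image
g=get_image("scene");P=cloud(g);X,Y,Z=np.moveaxis(P,-1,0)
for x,y in((.647,.256),(.62,.06)):
    p=P[(abs(X-x)<.05)&(abs(Y-y)<.05)&(Z>.1)&(Z<.12)];A=np.c_[p[:,:2],np.ones(len(p))]
    print((x,y),len(p),rect(p[:,:2]),p[:,2].mean().round(4),np.linalg.lstsq(A,p[:,2],rcond=None)[0][:2].round(3))
E
```

```text
contact_force: [-0.6, 0.1, 1.2]
t 16.775 gp [ 0.5368 -0.1877  0.2398] rpy [ 1.799e+02 -1.000e-01  9.220e+01] w 88.3 gf 0.0 F [ 0.2  1.2 -0.3] q [ 47.  30. -44. 100.  24.  59.  -3.]
shift [ -2.6  -1.2 151.7] turn [ 0.002 -0.002 -0.002]
(0.647, 0.256) 637 (array([648.9, 256.7]), array([59.5, 59.4]), 66.3) 0.107 [-0.03  -0.006]
(0.62, 0.06) 496 (array([621.5,  62.7]), array([60.5, 60.8]), 78.4) 0.1069 [-0.034 -0.014]
```

Both tins stand flat. Next I grip the right tin and lift it.

```bash
python3 -m pendant '[[88,0,0,40,0,0,0],[88,-1,-1,80,0,0,0],[88,-2,-1,120,0,0,0],[88,-2,-1,152,0,0,0],[88,-2,-1,152,0,0,0]]' | grep -E "contact|width"; python3 -m pendant '[[50,0,0,0,0,0,0],[50,0,0,0,0,0,0],[50,0,0,0,0,0,0],[50,0,0,0,0,0,0],[50,0,0,0,0,0,0]]' 50| grep -E "contact|width|gripper_f"; python3 go.py;python3 -m pendant '[[50,0,0,-20,0,0,0],[50,0,0,-45,0,0,0],[50,0,0,-70,0,0,0],[50,0,0,-70,0,0,0],[50,0,0,-70,0,0,0]]'| grep -E "contact|width"; for i in 1 2 3 4 5; do python3 -m pendant '[[50,0,0,0,0,0,0]]' | grep contact; done; python3 go.py
```

```text
contact_force: [1.1, 1.1, 1.3]
gripper_width: 0.997
contact_force: [-2.2, 0.0, 7.0]
gripper_width: 0.656
gripper_force: 50.0
t 18.075 gp [ 0.537  -0.1907  0.09  ] rpy [179.8   0.   92.2] w 57.8 gf 50.0 F [-2.2  0.   7. ] q [ 42.  42. -36. 105.  34.  44. -11.]
contact_force: [0.0, 0.5, -4.7]
gripper_width: 0.653
contact_force: [-0.3, -0.6, -5.0]
contact_force: [0.9, -0.4, -4.7]
contact_force: [0.9, -0.2, -5.1]
contact_force: [0.1, 0.1, -4.8]
contact_force: [-0.5, 0.5, -5.6]
t 19.325 gp [ 0.5369 -0.1904  0.1591] rpy [179.8  -0.   92.2] w 57.8 gf 50.0 F [-0.5  0.5 -5.6] q [ 44.  36. -40. 103.  29.  51.  -7.]
```

The right tin reads about 5 N (0.5 kg), so it is the heavy one. I raise it 130 mm more, to 20 cm above the board.

```bash
python3 -m pendant '[[50,0,0,-30,0,0,0],[50,0,0,-65,0,0,0],[50,0,0,-100,0,0,0],[50,0,0,-130,0,0,0],[50,0,0,-130,0,0,0]]'| grep -E "contact|width"; for i in 1 2 3; do python3 -m pendant '[[50,0,0,0,0,0,0],[50,0,0,0,0,0,0],[50,0,0,0,0,0,0]]' | grep contact; done; python3 go.py
python3 - <<'E'
from h import *
from plant import get_image
g=get_image("scene");cv2.imwrite("pics/s3.png",g["frame"][:,:,::-1])
E
```

```text
contact_force: [0.2, 0.4, -4.9]
gripper_width: 0.654
contact_force: [0.1, 0.2, -3.9]
contact_force: [0.2, 0.4, -4.4]
contact_force: [-0.1, 0.6, -4.4]
t 21.075 gp [ 0.5364 -0.1904  0.2892] rpy [179.8  -0.   92.2] w 57.8 gf 50.0 F [-0.1  0.6 -4.4] q [ 49.  27. -45.  97.  21.  64.  -0.]
```

View pics/s3.png

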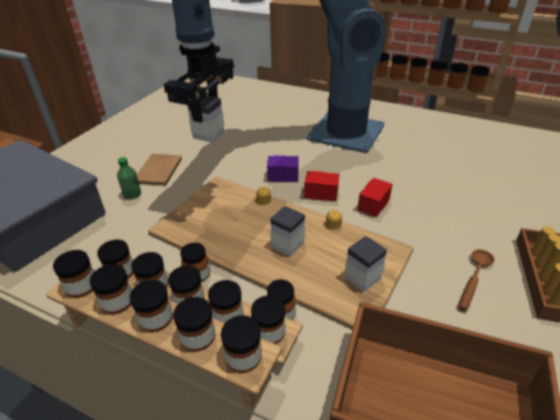

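The right tin is held upright in the gripper at (207,120). The other two stand on the board at (288,230) and (366,262), and the bystanders are where they were.

```bash
python3 -c "
from plant import manip
print(manip.hand_in())"
```

```text
the job is handed in; nothing more can be done
None
```

I stood the fallen tin up, hefted the left and then the right tin, and handed the job in at about 21 s holding the right tin (heaviest, about 0.5 kg) upright about 20 cm above the board, with the other two standing on it; no verdict was returned.

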